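# Set and lock the print holder's sprung leg at its width mark, and keep hold of it

## Task

Set up the bar work holder for the next print: first push the plain stop leg along the rail, away from the other leg, until it clicks home in its detent at the end. Then draw the sprung leg out until its yellow pointer line stands at the red index clip and, holding it there against its spring, squeeze the blue cam lever fully shut against the leg. Finish with the leg and its shut lever still pinched firmly together in the gripper (do not let go), and leave the other things on the bench alone.

Things in the scene. Friction and masses are not known exactly. Their poses are not given: they have to be found in the camera images.
- holder: Bar work holder, screwed down. Black base plate 100 (x) x 300 (y) x 12 mm; on it a square aluminium rail 20 mm wide, top 32 mm above the bench, along y over the whole length, with a grey cap at each end. Origin: centre of the underside, on the bench; z up; its y axis runs along the rail from the stop leg towards the sprung leg and its cam lever. A white scale strip lies on the base at x = +26 to +42 mm. Both legs ride on the rail at x = 0.
- stop_plate: Upright plate of the plain stop leg (no lever): aluminium, 40 (x) x 12 (y) x 62 mm, from 42 to 104 mm above the bench, standing on a grey carriage 46 x 44 mm (y = -22 to +22 mm about the plate, 14 to 44 mm above the bench). Origin: on bench level under the plate's centre; axes as the holder's.
- stop_leg (a joint): Position of the stop leg along the rail in m: 0 = home, in its detent against the end stop (plate centre at y = -100 mm of the holder); starts 0.025 to 0.055, growing towards the sprung leg. It slides with about 1.5 N of friction; over the last 11 mm a spring ball must be forced over a rib (7 to 8 N in all, the crest at 0.0055), then it snaps home and stays.
- leg_plate: Upright plate of the sprung leg: aluminium, 40 (x) x 12 (y) x 62 mm, from 42 to 104 mm above the bench, on a grey carriage 46 x 44 mm (14 to 44 mm above the bench). Origin: on bench level at the middle of the carriage; axes as the holder's. The plate occupies y = -14 (inner face, towards the stop leg) to -2 mm (outer face, where the lever folds against it). Pushing the inner face towards +y draws the leg out.
- leg (a joint): Position of the sprung leg along the rail in m: 0 = its inner stop (origin at y = +25 mm of the holder), where its spring holds it at the start; grows outward to 0.085. The hidden spring pulls it back with about 4 to 5 N, plus about 1 N of friction; the clip calls for 0.030 to 0.075.
- leg_pointer (a point): Outer end of the yellow pointer line on a small black tab of the sprung leg's carriage, over the scale, 19 mm above the bench; it lies at y = 0 of the leg_plate frame, x = +36 mm; the line is 4 mm wide.
- mark: Red index clip, 26 (x) x 8 (y) x 8 mm, hooked over the outer edge of the base beside the scale, standing still; origin: at the middle of its 8 mm width (the length mark), on the base, 12 mm above the bench; y axis along the rail. The pointer line shall stand within its 8 mm width, best at its middle.
- lever_handle: Blue cam-lever handle on the outer (+y) side of the sprung leg, 10 mm thick (y = -5 to +5 mm of its frame), 16 mm wide, 24 mm wide near its tip. Origin: its pivot, 46 mm above the bench and at y = +4 mm of the leg_plate frame; its z axis runs along the handle to the tip 60 mm from the pivot. Shut, it stands upright 1 mm from the plate's outer face, and plate and handle together measure 23 mm (y = -14 to +9 mm of the leg_plate frame).
- lever (a joint): Angle of the cam lever in rad: 0 = fully shut (upright against the leg), grows as the tip leans outward (+y); starts 0.42 to 0.52 (tip about 30 mm out; plate's inner face to the handle's outer edge about 51 mm) and stays where it is left. From about 0.24 down the cam bites on the rail: the last part takes about 4 to 7 N at the tip, and cam and spring together then drag the leg inward with up to about 17 N, so hold it firmly; shut, it locks the leg on the rail.
- caddy: Fixed red tool caddy 60 x 200 x 55 mm with glue sticks, hex keys and a screwdriver, up to 132 mm tall; origin: centre of its underside. Leave alone.
- glue_stick: Loose pale green glue stick with a white cap, upright, 38 mm in diameter, 115 mm tall; origin: centre of its underside. Leave alone.
- print: Loose red printed angle bracket, 50 x 36 x 40 mm, lying beyond the holder; origin: centre of its underside. Leave alone.
- cutters: Loose blue-handled flush cutters lying flat, about 150 mm long, 16 mm high; origin: under the joint region, handles to its -x. Leave alone.

How it is judged (in metres and radians):
On the way, in this order (a step that is already met when the one before it is completed fails the run):
1. the stop leg has clicked home in its detent (value of joint stop_leg below 0.002 m), for 0.2 s.
2. the sprung leg is held by the fingers with its pointer at the red clip (within 4 mm), the lever still open (y of leg_pointer in the frame of mark between -0.004 and 0.004 m and value of joint lever above 0.15 rad and contact force between the fingers and leg_plate above 1 N), for 0.2 s.
At the end, for the whole second after the job is handed in: The stop leg is home in its detent (within 2 mm), the sprung leg's pointer line is within 4 mm of the middle of the red clip, the cam lever is shut (within 0.05 rad), and the fingers still press on both the leg's plate and the lever's handle with more than 3 N each, the leg at rest (value of joint stop_leg below 0.002 m and y of leg_pointer in the frame of mark between -0.004 and 0.004 m and value of joint lever below 0.05 rad and contact force between the fingers and leg_plate above 3 N and contact force between the fingers and lever_handle above 3 N and velocity of joint leg between -0.005 and 0.005 m/s); the arm keeps its last pose, push and grip.
It fails at once if glue stick, print or cutters pushed more than 30 mm, or the glue stick tipped (distance of any of glue_stick, print, cutters from where it was at the start of the episode above 0.03 m or angle between glue_stick's own z axis and vertical above 0.5 rad).
It fails at once if the tool caddy is struck (over 5 N) (contact force between any of the arm, the fingers and caddy above 5 N).
It also fails if it takes over 67 s, if anything falls off the work surface, if the arm or the gripper's body presses on something with over 40 N, if the wrist force passes 120 N, or if a joint passes its speed limit or range.

## Robot

A 6-joint arm with a two-finger parallel gripper is mounted at the origin on the work surface. World frame = base frame: x ahead of the robot, y to its left, z up, the work surface at z = 0. Lengths are in mm, angles in rad, forces in N, time in s.
With the tool pointing down it reaches from about 275 to 750 mm from the base axis. Payload 10.2 kg.
Tool frame: the origin (TCP) lies at the very end of the fingers, on their centre line; the grasp point (between the pads) lies 19 mm behind it; z points along the fingers, y is the line along which they close (so a half turn about z gives the same grasp; the last joint's range is limited). The gripper opens to 85 mm and grips with 20 to 120 N. Pads are 22 mm wide; open, the fingers measure 114 mm over their backs; the gripper's body (76 mm by 85 mm) begins 54 mm behind the grasp point. The pads swing forward as they close: fully open they stand 13 mm farther back than shut.
Start: joints at [-1.553, 0.313, 1.498, -0, 1.331, -0.223], TCP at [125.188, -509.862, 207.694] pointing down, gripper open.
Joint ranges: [-2.94, 2.94], [-0.97, 2.17], [0.19, 2.56], [-1.23, 4.37], [0.02, 3.11], [-2.88, 2.88]. Speed limits (rad/s): [2.39, 2.39, 3.01, 3.14, 3.14, 3.14].

## Interface

Orientations are given as a unit quaternion [w, x, y, z].
In Python, from rig import ctrl gives the robot as it stands.
- The arm moves only by the tool step_arm, never from a script. Its argument "increments" is a list of rows, each a list of 3 entries, a list of its own where there are three numbers: the shift along the tool's x, y, z in cm, then the turn, a rotation vector about the tool's x, y, z in degrees, then the opening in per cent of the stroke, from 0 (shut) to 100 (fully open). A call has 1 to 8 rows; each row is the pose to reach, as a shift and turn from the pose commanded when the call began, along the tool's axes at that moment; what a row does not reach only later rows make up. A row lasts 1/8 s, in which the tool goes at most 62.5 mm and 10.7 degrees, less where a joint would pass 70% of its speed; a pose out of reach is approached as far as the arm can. A call with a gripper value outside its range is refused whole. The fingers move at their own pace and stop on an object; "squeeze" is the grip in N (left out, the last holds). Time passes only in rows, so rows that repeat a pose let the fingers close. It gives the time, the measured TCP pose, the force, the opening and the grip force at its end, in the units of the state.
- ctrl.sense(): the state, without advancing time (a new reading comes with each control period).
- ctrl.capture(name): name is "scene" or "top"; returns a dict with "img" (480x640x3 uint8, red, green, blue), "fx", "fy", "cx", "cy" (pixels), "k1" (the pictures are not rectified: a ray, as slopes to the right and down, at radius r is drawn at 1 + k1 r^2 times it, then the intrinsics apply), "extrinsics" (4x4, takes a point from camera to world coordinates). Camera axes: x right, y down, z forward; pixel columns grow to the right and rows downward; lengths in mm; the calibration is good to about 2 mm. A picture is of the moment at which its call begins. There is no depth.
- ctrl.finish_job(): hands the job in; it is judged then, once.
The state is a dict: "time_s": time; "joints": joint angles; "dq": joint speeds; "tau": joint torques, N m; "eef_pos": TCP position; "ee_rot": TCP orientation; "force": force on the tool from outside, world axes, zero at the start; "wrist_torque": the same for the moment, N m; "grip_width": opening from 0.0 (shut) to 1.0 (fully open); "grip_force": force on a finger pad.
Only numpy, scipy, OpenCV 4.12 (cv2) and the standard library are available. Lean on these libraries where they do the work, as an engineer would, in place of code of your own. Each camera call takes 0.05 s, during which the arm holds its last target. There are 200 camera calls.

## Working session

There is one attempt and no reset: what is moved stays moved. The work goes in short steps, Python scripts to look and compute and a tool call to move; the robot and the scene stay as the last step left them, time stands still between calls to the robot, and variables do not carry over. Pictures are saved under pics/ and viewed, at most 10 in all, crops included, and the job is handed in when it is done.

Besides the shell and the picture viewer there is one more tool, called after ">>>" in YAML: its name, and indented under it one key for each argument. step_arm: Moves the arm, as the interface text tells. Its arguments: {"type":"object","properties":{"increments":{"type":"array"},"squeeze":{"type":"number"}},"required":["increments"]}

```bash
mkdir -p pics
cat > h.py <<'E'
import numpy as np, cv2
from rig import ctrl
def K(c): return np.array([[c['fx'],0,c['cx']],[0,c['fy'],c['cy']],[0,0,1.]]),np.array([c['k1'],0,0,0,0.])
def ray(c,uv):
    k,d=K(c); E=np.array(c['extrinsics'])
    p=cv2.undistortPointsIter(np.array(uv,float).reshape(-1,1,2),k,d,None,None,(3,50,1e-9)).reshape(-1,2)
    return E[:3,3],np.c_[p,np.ones(len(p))]@E[:3,:3].T
def onz(c,uv,z):
    o,d=ray(c,uv); return o+d*((z-o[2])/d[:,2])[:,None]
def proj(c,P):
    k,d=K(c); E=np.linalg.inv(np.array(c['extrinsics']))
    return cv2.projectPoints(np.array(P,float).reshape(-1,1,3),cv2.Rodrigues(E[:3,:3])[0],E[:3,3],k,d)[0].reshape(-1,2)
def save(n,im): cv2.imwrite('pics/'+n+'.png',im[:,:,::-1])
E
python3 - <<'E'
from h import *
import pickle
for n in('scene','top'):
    c=ctrl.capture(n); save(n+'0',c['img']); pickle.dump(c,open(n+'0.pkl','wb'))
    print(n,c['fx'],c['k1'],np.round(c['extrinsics'],3).tolist())
print(ctrl.sense())
E
```

```text
scene 623.0724437592417 -0.11953429514402959 [[-0.869, 0.423, -0.256, 947.664], [0.494, 0.755, -0.432, 564.792], [0.01, -0.502, -0.865, 1138.869], [0.0, 0.0, 0.0, 1.0]]
top 574.5321822117785 0.03269306411039492 [[0.001, -0.997, 0.081, 526.28], [-1.0, 0.0, 0.008, 14.623], [-0.008, -0.081, -0.997, 1227.012], [0.0, 0.0, 0.0, 1.0]]
{'time_s': 0.1, 'joints': array([-1.55341285e+00,  3.13390951e-01,  1.49834261e+00, -3.94574015e-05,
        1.33101175e+00, -2.23410614e-01]), 'dq': array([ 0.00044314, -0.00127492, -0.0024529 , -0.00077883, -0.00061033,
        0.00072684]), 'tau': array([ 2.93162040e-03, -4.12901402e+01, -2.60141283e+01, -1.53627939e-04,
        2.99533815e-03,  2.25453482e-05]), 'eef_pos': array([ 125.16637329, -509.59882949,  207.2008718 ]), 'ee_rot': array([-5.75241899e-04,  9.92760297e-01,  1.20111029e-01,  4.02045622e-05]), 'force': array([-2.49770993e-04, -8.20597368e-02,  3.24197446e-01]), 'wrist_torque': array([ 0.03850202, -0.04122533, -0.03656228]), 'grip_force': 0.0, 'grip_width': 0.9998542812436737}
```

View pics/scene0.png

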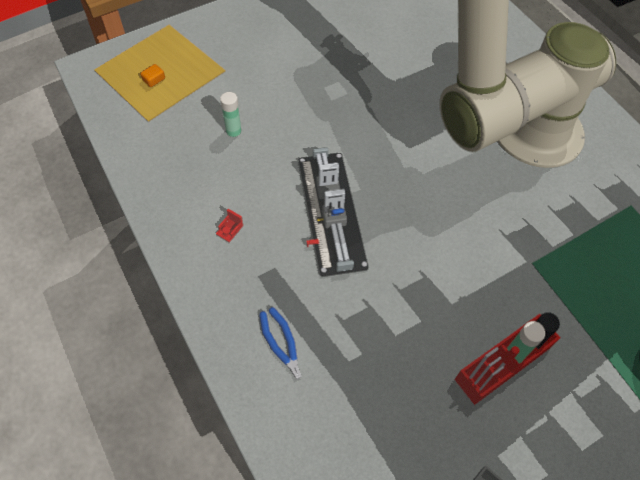

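View pics/top0.png

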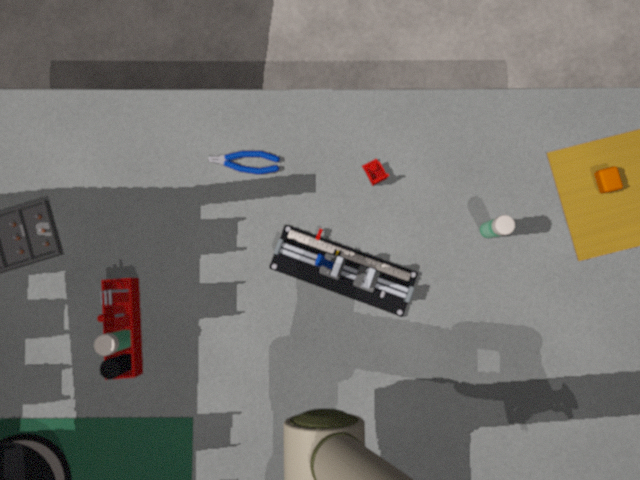

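Run:
```python
from h import *
import pickle
T=pickle.load(open('top0.pkl','rb'));S=pickle.load(open('scene0.pkl','rb'))
def dark(c,x0,y0,x1,y1,n):
    im=c['img'].astype(int); m=(im.max(2)<55).astype(np.uint8); k=np.zeros_like(m);k[y0:y1,x0:x1]=1;m*=k
    m=cv2.morphologyEx(m,cv2.MORPH_CLOSE,np.ones((3,3)))
    l,lab,st,_=cv2.connectedComponentsWithStats(m); print(n,st[1:][st[1:,4]>60].tolist())
    pts=np.argwhere(np.isin(lab,[i for i in range(1,l) if st[i,4]>60]))[:,::-1].astype(np.float32)
    h=cv2.convexHull(pts); r=cv2.minAreaRect(pts); b=cv2.boxPoints(r); 
    q=cv2.approxPolyDP(h,8,True).reshape(-1,2)
    print('box',b.tolist(),'poly',q.tolist())
    P=onz(c,b,12); print(np.round(P,1).tolist(),np.linalg.norm(P-np.roll(P,1,0),axis=1)); 
    P=onz(c,q,12); print(np.round(P,1).tolist(),np.linalg.norm(P-np.roll(P,1,0),axis=1)); 
dark(T,255,215,430,325,'top'); dark(S,290,140,380,285,'scene')
def red(c,x0,y0,x1,y1):
    im=c['img'][y0:y1,x0:x1].astype(int); m=(im[:,:,0]>110)&(im[:,:,0]>1.8*im[:,:,1])&(im[:,:,0]>1.8*im[:,:,2])
    p=np.argwhere(m)[:,::-1].mean(0)+[x0,y0]; print('red',m.sum(),p,onz(c,[p],20)); 
red(T,300,222,340,250); red(S,298,230,328,255)
a=cv2.resize(T['img'][218:323,262:425],None,fx=4.8,fy=4.8,interpolation=cv2.INTER_CUBIC);save('tc',a)
b=cv2.resize(S['img'][140:280,280:390],None,fx=4.2,fy=4.2,interpolation=cv2.INTER_CUBIC);save('sc',b); print(a.shape,b.shape)
```

```text
top [[281, 230, 44, 25, 203], [321, 238, 91, 34, 231], [272, 254, 135, 60, 1963], [342, 259, 25, 13, 120], [379, 272, 37, 15, 193]]
box [[269.5474548339844, 267.7445373535156], [285.4890441894531, 223.9051055908203], [417.8102111816406, 272.0218811035156], [401.8686218261719, 315.861328125]] poly [[415.0, 278.0], [395.0, 313.0], [272.0, 261.0], [284.0, 230.0]]
[[558.5, 117.4, 12.0], [651.6, 84.2, 12.0], [549.7, -195.1, 12.0], [458.1, -160.4, 12.0]] [295.46348006  98.8706436  297.27872521  97.92025577]
[[537.1, -189.0, 12.0], [464.0, -146.2, 12.0], [572.8, 112.4, 12.0], [638.6, 87.3, 12.0]] [294.33132814  84.74566482 280.46635351  70.45690141]
scene [[328, 154, 37, 106, 904], [305, 157, 13, 26, 120], [299, 162, 17, 76, 164], [320, 228, 24, 48, 270]]
box [[298.32379150390625, 159.28387451171875], [343.536376953125, 150.58914184570312], [366.0328369140625, 267.5705871582031], [320.82025146484375, 276.26531982421875]] poly [[343.0, 272.0], [320.0, 272.0], [305.0, 158.0], [341.0, 158.0], [364.0, 257.0]]
[[551.4, -189.8, 12.0], [449.6, -161.4, 12.0], [563.2, 117.6, 12.0], [653.2, 89.7, 12.0]] [297.44552418 105.71058803 301.28709327  94.23917521]
[[609.2, 103.3, 12.0], [649.8, 80.5, 12.0], [536.5, -185.7, 12.0], [465.5, -146.1, 12.0], [554.0, 94.9, 12.0]] [ 55.92708303  46.56756779 289.28074599  81.32798291 256.67978531]
red 45 [318.62222222 234.22222222] [[628.9317601   13.73523945  20.        ]]
red 55 [312.23636364 241.38181818] [[630.82130371  14.73133361  20.        ]]
(504, 782, 3) (588, 462, 3)
```

View pics/tc.png

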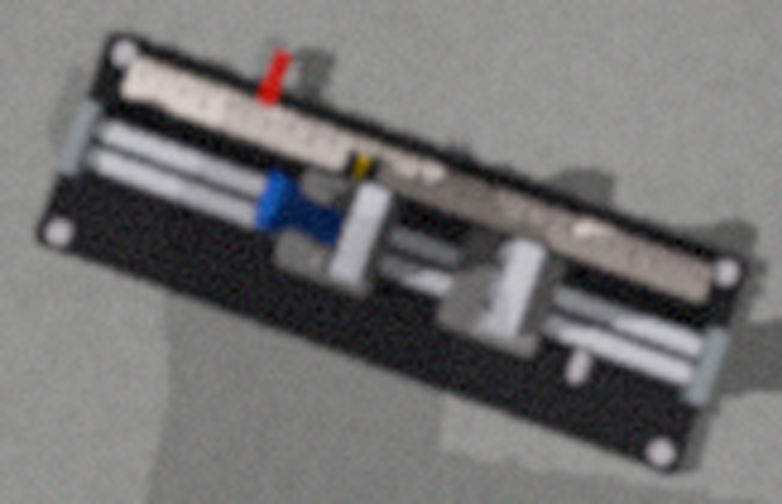

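View pics/sc.png

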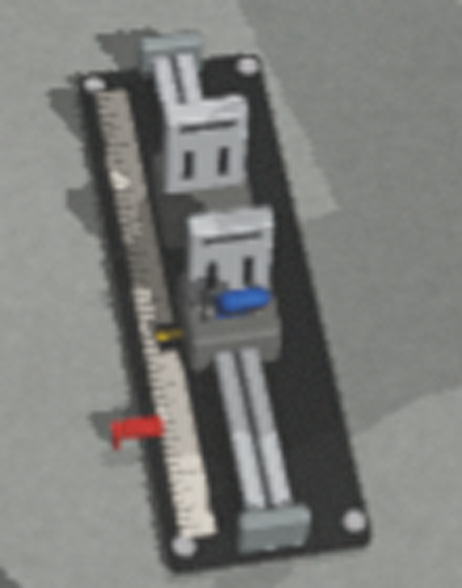

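Run:
```python
from h import *
import pickle
T=pickle.load(open('top0.pkl','rb'));S=pickle.load(open('scene0.pkl','rb'))
tp=lambda a:np.array(a,float)/4.8+[262,218]-.4
sp=lambda a:np.array(a,float)/4.2+[280,140]-.4
A=onz(T,tp([(124,53),(60,233),(660,452),(727,271)]),13); B=onz(S,sp([(185,545),(354,521),(247,65),(93,84)]),13)
for P in(A,B):
    c=P.mean(0); d=(P[0]+P[1]-P[2]-P[3])/2; print(c.round(1),'len',np.linalg.norm(d),'wid',np.linalg.norm((P[0]+P[3]-P[1]-P[2])/2),'yaw',np.arctan2(-d[0],d[1]))
c=(A.mean(0)+B.mean(0))/2; d=sum((P[0]+P[1]-P[2]-P[3])/2 for P in(A,B)); yaw=np.arctan2(-d[0],d[1])
R=np.array([[np.cos(yaw),-np.sin(yaw)],[np.sin(yaw),np.cos(yaw)]]); print('c',c,yaw)
def H(n,P): print(n,((P[:,:2]-c[:2])@R).round(1).tolist())
H('clipT',onz(T,tp([(275,77)]),20));H('clipS',onz(S,sp([(139,430)]),20))
H('ptrT',onz(T,tp([(362,166)]),19));H('ptrS',onz(S,sp([(167,335)]),19))
H('stopT',onz(T,tp([(528,240),(507,333)]),104));H('legT',onz(T,tp([(377,183),(348,280)]),104))
H('stopS',onz(S,sp([(167,113),(245,97)]),104));H('legS',onz(S,sp([(190,225),(272,210)]),104))
o,v=ray(T,tp([(271,200)]));H('levT z99',onz(T,tp([(271,200)]),99)); 
H('stopSclip',onz(T,tp([(579,366)]),13))
p=ctrl.sense()['eef_pos']; H('tcp',np.array([p]))
for n,c_ in(('T',T),('S',S)):
  im=c_['img'].astype(int)
```

```text
[553.8 -37.9  13. ] len 280.4197001002647 wid 84.30331067426962 yaw -0.34804696213935543
[553.9 -38.1  13. ] len 280.5852575125751 wid 83.59505182912339 yaw -0.34738236549993323
c [553.86538011 -38.02724575  13.        ] -0.3477145657555342
clipT [[54.3, 74.1]]
clipS [[53.7, 77.4]]
ptrT [[30.5, 25.0]]
ptrS [[30.6, 25.0]]
stopT [[20.0, -47.5], [-18.4, -52.1]]
legT [[20.9, 17.9], [-20.2, 15.7]]
stopS [[19.0, -49.3], [-20.5, -52.8]]
legS [[19.5, 17.5], [-20.8, 15.3]]
levT z99 [[-0.2, 56.2]]
stopSclip [[-19.2, -93.9]]
tcp [[-242.4, -589.4]]
```

>>> step_arm:
  increments:
    - [[48.9,-29.6,5.5],[0,0,33.7],75]
    - [[48.9,-29.6,5.5],[0,0,33.7],75]
    - [[48.9,-29.6,5.5],[0,0,33.7],75]
    - [[48.9,-29.6,5.5],[0,0,33.7],75]
    - [[48.9,-29.6,5.5],[0,0,33.7],75]
    - [[48.9,-29.6,5.5],[0,0,33.7],75]
    - [[48.9,-29.6,5.5],[0,0,33.7],75]
    - [[48.9,-29.6,5.5],[0,0,33.7],75]
  squeeze: 60

```text
time_s: 1.1
eef_pos: [469.9, -165.0, 160.7]
ee_rot: [0.0, 0.985, -0.173, -0.0]
force: [0.4, -1.2, 0.8]
grip_width: 0.75
grip_force: 0.0
```

```bash
cat >> h.py <<'E'
C0=np.array([553.87,-38.03]); YAW=-0.3477
R2=np.array([[np.cos(YAW),-np.sin(YAW)],[np.sin(YAW),np.cos(YAW)]])
def where():
    s=ctrl.sense(); p=(s['eef_pos'][:2]-C0)@R2
    f=s['force'][:2]@R2
    q=s['ee_rot']; print('t',round(s['time_s'],2),'holder xy',p.round(1),'z',s['eef_pos'][2].round(1),'yaw',round(np.degrees(2*np.arctan2(q[2],q[1])),2),'tilt',q[[0,3]].round(4),'f hold',f.round(1),s['force'][2].round(1),'w mm',round(s['grip_width']*85,1),'gf',round(float(s['grip_force']),1))
E
python3 -c "
from h import *
where()"
```

```text
t 1.1 holder xy [ -35.7 -148. ] z 160.7 yaw -19.9 tilt [ 0. -0.] f hold [ 0.8 -1. ] 0.8 w mm 63.8 gf 0.0
```

>>> step_arm:
  increments:
    - [[3.5,-7.6,0],[0,0,0],75]
    - [[3.5,-7.6,0],[0,0,0],75]
    - [[3.5,-7.6,0],[0,0,0],75]
    - [[3.5,-7.6,0],[0,0,0],75]

```text
time_s: 1.6
eef_pos: [526.9, -107.8, 160.8]
ee_rot: [0.0, 0.985, -0.173, -0.0]
force: [-1.2, 0.1, -0.2]
grip_width: 0.749
grip_force: 0.0
```

```bash
python3 -c "
from h import *
where()
c=ctrl.capture('scene'); save('s1',cv2.resize(c['img'][60:300,220:460],None,fx=2.5,fy=2.5))"
```

```text
t 1.6 holder xy [ -1.6 -74.8] z 160.8 yaw -19.94 tilt [ 0.0001 -0.0003] f hold [-1.1 -0.3] -0.2 w mm 63.7 gf 0.0
```

View pics/s1.png

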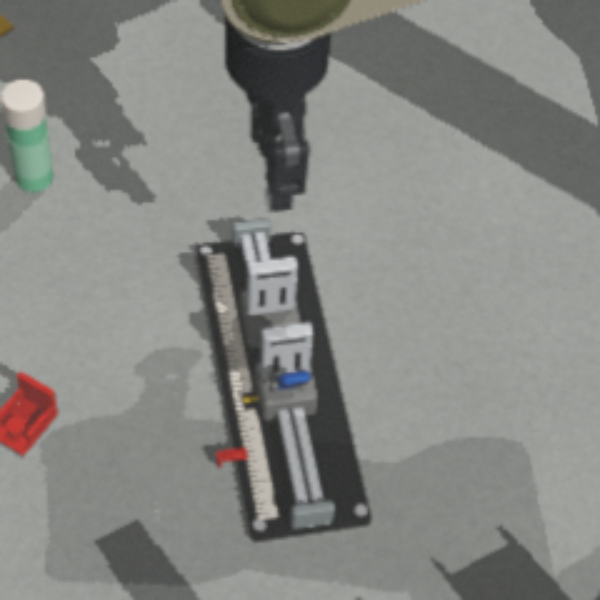

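>>> step_arm:
  increments:
    - [[0.1,-0.9,0],[0,0,0],75]
    - [[0.1,-0.9,5],[0,0,0],75]
    - [[0.1,-0.9,10],[0,0,0],75]
    - [[0.1,-0.9,10],[0,0,0],75]
    - [[0.1,-0.9,10],[0,0,0],75]

```text
time_s: 2.28
eef_pos: [532.6, -99.5, 63.0]
ee_rot: [0.0, 0.985, -0.173, 0.001]
force: [0.4, -0.6, 1.3]
grip_width: 0.747
grip_force: 0.0
```

```bash
python3 -c "
from h import *
where()"
```

```text
t 2.27 holder xy [  0.9 -65. ] z 63.0 yaw -19.92 tilt [0.0003 0.0014] f hold [ 0.5 -0.4] 1.3 w mm 63.5 gf 0.0
```

>>> step_arm:
  increments:
    - [[0,1.5,0],[0,0,0],75]
    - [[0,3,0],[0,0,0],75]
    - [[0,4.3,0],[0,0,0],75]
    - [[0,4.6,0],[0,0,0],75]
    - [[0,4.9,0],[0,0,0],75]
    - [[0,5.2,0],[0,0,0],75]
    - [[0,5.5,0],[0,0,0],75]

```text
time_s: 3.15
eef_pos: [513.3, -149.4, 60.9]
ee_rot: [-0.001, 0.985, -0.173, 0.0]
force: [3.9, 6.3, 0.5]
grip_width: 0.751
grip_force: 3.9
```

```bash
python3 -c "
from h import *
where()"
```

```text
t 3.15 holder xy [  -0.2 -118.5] z 60.9 yaw -19.9 tilt [-0.0012  0.0003] f hold [1.5 7.3] 0.5 w mm 63.8 gf 3.9
```

>>> step_arm:
  increments:
    - [[0,0.3,0],[0,0,0],75]
    - [[0,0.6,0],[0,0,0],75]
    - [[0,0.8,0],[0,0,0],75]
    - [[0,0.9,0],[0,0,0],75]
    - [[0,0.9,0],[0,0,0],75]
    - [[0,0.9,0],[0,0,0],75]

```text
time_s: 3.9
eef_pos: [510.6, -156.5, 60.8]
ee_rot: [-0.002, 0.985, -0.173, 0.0]
force: [8.9, 16.1, 1.2]
grip_width: 0.752
grip_force: 9.5
```

```bash
python3 -c "
from h import *
where()"
```

```text
t 3.9 holder xy [  -0.3 -126.1] z 60.8 yaw -19.92 tilt [-0.0024  0.0005] f hold [ 2.9 18.2] 1.2 w mm 63.9 gf 9.5
```

>>> step_arm:
  increments:
    - [[0,-1.5,0],[0,0,0],75]
    - [[0,-1.5,-4],[0,0,0],90]
    - [[0,-1.5,-8.5],[0,0,0],100]
    - [[0,-5,-9],[0,0,0],100]
    - [[0,-11,-9],[0,0,0],100]
    - [[0,-16.2,-9],[0,0,0],100]
    - [[0,-16.2,-9],[0,0,0],100]
    - [[0,-16.2,-9],[0,0,0],100]

```text
time_s: 4.9
eef_pos: [564.6, -7.3, 150.7]
ee_rot: [0.0, 0.985, -0.173, -0.0]
force: [-0.3, -0.7, 0.4]
grip_width: 1.001
grip_force: 0.0
```

```bash
python3 -c "
from h import *
where()
c=ctrl.capture('scene'); save('s2',cv2.resize(c['img'][60:300,220:460],None,fx=2.5,fy=2.5))"
```

```text
t 4.9 holder xy [-0.4 32.6] z 150.7 yaw -19.89 tilt [ 0.0004 -0.0003] f hold [-0.  -0.7] 0.4 w mm 85.1 gf 0.0
```

View pics/s2.png

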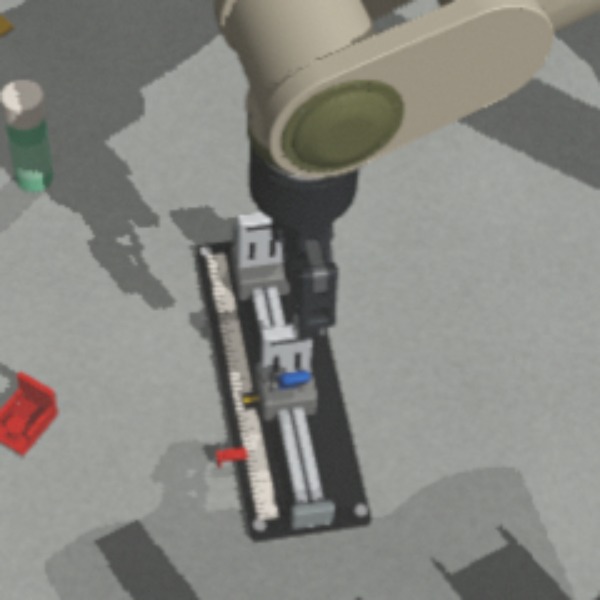

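>>> step_arm:
  increments:
    - [[0,0,5],[0,0,0],100]
    - [[0,0,9.2],[0,0,0],100]
    - [[0,0,9.2],[0,0,0],100]
    - [[0,0,9.2],[0,0,0],100]

```text
time_s: 5.45
eef_pos: [565.8, -7.8, 60.8]
ee_rot: [0.0, 0.985, -0.173, 0.001]
force: [0.9, -0.4, 0.8]
grip_width: 1.003
grip_force: 0.0
```

```bash
python3 -c "
from h import *
where()
c=ctrl.capture('scene'); p=np.array([[257,219]])/2.5+[220,60]-.3
print('stop plate y',((onz(c,p,104)[:,:2]-C0)@R2))"
```

```text
t 5.45 holder xy [ 0.9 32.5] z 60.8 yaw -19.96 tilt [0.0001 0.0013] f hold [ 1.  -0.1] 0.8 w mm 85.2 gf 0.0
stop plate y [[  3.97859425 -97.49566736]]
```

>>> step_arm:
  increments:
    - [[0,-0.3,0],[0,0,0],68]
    - [[0,-0.6,0],[0,0,0],68]
    - [[0,-1.5,0],[0,0,0],68]
    - [[0,-2.5,0],[0,0,0],68]
    - [[0,-3.5,0],[0,0,0],68]
    - [[0,-4.5,0],[0,0,0],68]
    - [[0,-5.0,0],[0,0,0],68]
    - [[0,-5.0,0],[0,0,0],68]

```text
time_s: 6.5
eef_pos: [582.2, 40.2, 59.3]
ee_rot: [0.0, 0.985, -0.173, 0.0]
force: [-0.9, -4.4, 1.8]
grip_width: 0.676
grip_force: 1.7
```

```bash
python3 -c "
from h import *
where()
c=ctrl.capture('scene'); save('s3',cv2.resize(c['img'][160:290,280:410],None,fx=4.6,fy=4.6,interpolation=cv2.INTER_CUBIC))"
```

```text
t 6.5 holder xy [ 0.  83.2] z 59.3 yaw -19.87 tilt [0.0002 0.0004] f hold [ 0.6 -4.4] 1.8 w mm 57.5 gf 1.7
```

View pics/s3.png

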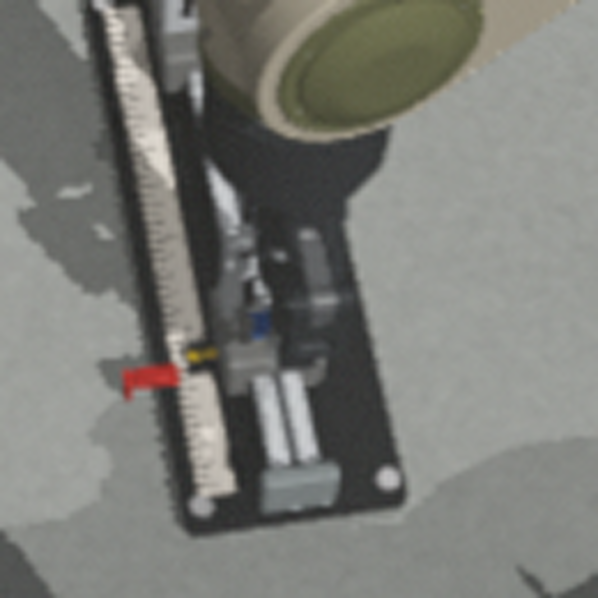

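```bash
cat >> h.py <<'E'
def meas():
    for n in('scene','top'):
        c=ctrl.capture(n); im=c['img'].astype(int); r,g,b=im[...,0],im[...,1],im[...,2]
        q=proj(c,[[629,14,20]])[0].astype(int); w=np.zeros(r.shape,bool); w[q[1]-22:q[1]+22,q[0]-25:q[0]+30]=1
        red=w&(r>90)&(r>1.8*g)&(r>1.8*b); yel=w&(r>70)&(g>.6*r)&(b<.5*r)
        for nm,m,z,wt in(('red',red,20,r-np.maximum(g,b)),('yel',yel,19,np.minimum(r,g)-b)):
            p=np.argwhere(m)[:,::-1]
            if len(p)==0: print(n,nm,'none'); continue
            u=np.average(p,axis=0,weights=wt[m]); print(n,nm,len(p),u.round(1),((onz(c,[u],z)[:,:2]-C0)@R2).round(1)[0])
E
python3 -c "
from h import *
meas()"
```

```text
scene red 54 [312.6 241.5] [53.6 76.2]
scene yel 11 [322.8 236.7] [30.7 67.8]
top red none
top yel none
```

>>> step_arm:
  increments:
    - [[0,-0.3,0],[0,0,0],68]
    - [[0,-0.65,0],[0,0,0],68]
    - [[0,-0.65,0],[0,0,0],68]
    - [[0,-0.65,0],[0,0,0],68]
    - [[0,-0.65,0],[0,0,0],68]

```text
time_s: 7.28
eef_pos: [584.1, 46.1, 59.0]
ee_rot: [0.0, 0.985, -0.173, -0.0]
force: [-0.2, -4.7, 1.4]
grip_width: 0.678
grip_force: 2.0
```

```bash
python3 -c "
from h import *
where();meas()"
```

```text
t 7.28 holder xy [-0.2 89.4] z 59.0 yaw -19.91 tilt [ 0. -0.] f hold [ 1.4 -4.5] 1.4 w mm 57.6 gf 2.0
scene red 55 [312.3 241.5] [54.2 76. ]
scene yel 10 [322.9 239.5] [31.8 74.3]
top red none
top yel none
```

>>> step_arm:
  increments:
    - [[0,0.085,0],[0,0,0],66]
    - [[0,0.17,0],[0,0,0],64]
    - [[0,0.255,0],[0,0,0],62]
    - [[0,0.34,0],[0,0,0],60]
    - [[0,0.425,0],[0,0,0],58]
    - [[0,0.51,0],[0,0,0],56]
    - [[0,0.595,0],[0,0,0],54]
    - [[0,0.595,0],[0,0,0],54]

```text
time_s: 8.38
eef_pos: [582.2, 40.6, 59.3]
ee_rot: [-0.0, 0.985, -0.173, 0.0]
force: [-2.6, -3.3, 5.4]
grip_width: 0.54
grip_force: 4.5
```

```bash
python3 -c "
from h import *
where();meas()"
```

```text
t 8.38 holder xy [-0.1 83.6] z 59.3 yaw -19.91 tilt [-0.      0.0002] f hold [-1.3 -4. ] 5.4 w mm 45.9 gf 4.5
scene red 55 [312.4 241.5] [54.1 76.1]
scene yel 10 [322.9 239.5] [31.8 74.3]
top red none
top yel none
```

>>> step_arm:
  increments:
    - [[0,0.085,0],[0,0,0],52]
    - [[0,0.17,0],[0,0,0],50]
    - [[0,0.255,0],[0,0,0],48]
    - [[0,0.34,0],[0,0,0],46]
    - [[0,0.425,0],[0,0,0],44]
    - [[0,0.425,0],[0,0,0],44]

```text
time_s: 9.22
eef_pos: [580.9, 36.5, 59.1]
ee_rot: [0.0, 0.985, -0.173, 0.0]
force: [-1.2, -5.1, 4.9]
grip_width: 0.44
grip_force: 3.9
```

```bash
python3 -c "
from h import *
where();meas()"
```

```text
t 9.22 holder xy [-0.  79.3] z 59.1 yaw -19.91 tilt [0.     0.0003] f hold [ 0.6 -5.2] 4.9 w mm 37.4 gf 3.9
scene red 54 [312.5 241.5] [53.9 76.2]
scene yel 10 [322.9 239.5] [31.8 74.3]
top red none
top yel none
```

>>> step_arm:
  increments:
    - [[0,0.08,0],[0,0,0],42]
    - [[0,0.16,0],[0,0,0],40]
    - [[0,0.24,0],[0,0,0],38]
    - [[0,0.32,0],[0,0,0],36]
    - [[0,0.32,0],[0,0,0],36]

```text
time_s: 9.95
eef_pos: [579.4, 34.0, 58.6]
ee_rot: [-0.0, 0.985, -0.173, -0.0]
force: [0.7, -1.5, 1.2]
grip_width: 0.36
grip_force: 0.7
```

```bash
python3 -c "
from h import *
where();meas()"
```

```text
t 9.95 holder xy [-0.6 76.4] z 58.6 yaw -19.9 tilt [-0.0003 -0.0004] f hold [ 1.1 -1.2] 1.2 w mm 30.6 gf 0.7
scene red 54 [312.6 241.5] [53.6 76.2]
scene yel 13 [323.2 239.8] [31.2 75.2]
top red none
top yel none
```

>>> step_arm:
  increments:
    - [[0,0.1,0],[0,0,0],34]
    - [[0,0.19,0],[0,0,0],32]
    - [[0,0.28,0],[0,0,0],30]
    - [[0,0.36,0],[0,0,0],28]
    - [[0,0.4,0],[0,0,0],26]
    - [[0,0.4,0],[0,0,0],20]
    - [[0,0.4,0],[0,0,0],20]
    - [[0,0.4,0],[0,0,0],20]
  squeeze: 50

```text
time_s: 11.05
eef_pos: [578.0, 29.5, 59.4]
ee_rot: [0.0, 0.985, -0.173, -0.0]
force: [-5.5, -5.4, 5.2]
grip_width: 0.235
grip_force: 49.0
```

```bash
python3 -c "
from h import *
where();meas()
c=ctrl.capture('scene'); save('s4',cv2.resize(c['img'][160:290,280:410],None,fx=4.6,fy=4.6,interpolation=cv2.INTER_CUBIC))"
```

```text
t 11.05 holder xy [-0.3 71.7] z 59.4 yaw -19.93 tilt [ 0.0001 -0.0002] f hold [-3.3 -6.9] 5.2 w mm 20.0 gf 49.0
scene red 54 [312.6 241.5] [53.6 76.3]
scene yel 13 [323.3 239.8] [31.1 75.2]
top red none
top yel none
```

View pics/s4.png

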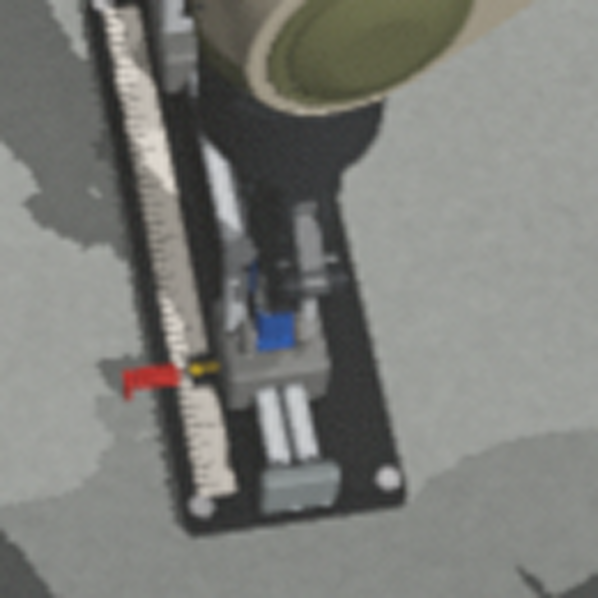

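>>> step_arm:
  increments:
    - [[0,0,0],[0,0,0],20]
    - [[0,0,0],[0,0,0],20]
    - [[0,0,0],[0,0,0],20]
    - [[0,0,0],[0,0,0],20]
  squeeze: 60

```text
time_s: 11.7
eef_pos: [577.9, 29.4, 59.4]
ee_rot: [0.0, 0.985, -0.173, -0.0]
force: [-6.1, -5.9, 7.3]
grip_width: 0.233
grip_force: 58.6
```

```bash
python3 -c "
from h import *
where();meas()"
```

```text
t 11.7 holder xy [-0.3 71.6] z 59.4 yaw -19.94 tilt [ 0.0002 -0.0003] f hold [-3.8 -7.7] 7.3 w mm 19.8 gf 58.6
scene red 54 [312.6 241.5] [53.6 76.3]
scene yel 13 [323.3 239.8] [31.1 75.2]
top red none
top yel none
```

```bash
python3 -c "
from rig import ctrl
print(ctrl.finish_job())"
```

```text
the job is handed in; nothing more can be done
None
```

I handed the job in at about 12 s with the stop leg pushed home, the sprung leg's pointer measured about 1 mm from the clip's middle, and the leg and lever pinched at about 59 N. The lever looks shut in the last picture, but the opening reads 20 mm where 23 mm was expected, which I took as give in the pads, and no verdict came back.

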